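# Dip the vacuum pump's oil tank and show the gauge rod

### The arm

A 6-joint arm with a two-finger parallel gripper is mounted at the origin on a cart in front of the work surface, level with it; the furniture and walls round the work are solid. World frame = base frame: x ahead of the robot, y to its left, z up, the work surface at z = 0. Lengths are in m, angles in rad, forces in N, time in s.
With the tool pointing down it reaches from about 0.275 to 0.85 m from the base axis. Payload 5.2 kg.
Tool frame: the origin (TCP) lies at the very end of the fingers, on their centre line; the grasp point (between the pads) lies 19 mm behind it (arm.tcp_to_grasp is the distance from the TCP to the grasp point, in m); z points along the fingers, y is the line along which they close (so a half turn about z gives the same grasp; the last joint's range is limited). The gripper opens to 85 mm and grips with 20 to 120 N. Pads are 22 mm wide; open, the fingers measure 114 mm over their backs; the gripper's body (76 mm by 85 mm) begins 54 mm behind the grasp point. The pads swing forward as they close: fully open they stand 13 mm farther back than shut.
Start: joints at [1.027, 0.259, 1.535, -0, 1.348, -0.203], TCP at [0.184, 0.518, 0.231] pointing down, gripper open.
Joint ranges: [-3.14, 3.14], [-0.91, 2.08], [0.19, 2.58], [-1.22, 4.36], [0.22, 2.71], [-3.12, 3.12]. Speed limits (rad/s): [2.57, 2.57, 3.14, 3.14, 3.14, 3.14].

### API

Orientations are given as a unit quaternion [w, x, y, z].
In Python, from plant import arm gives the robot as it stands. The module is installed in compiled form; this text tells all that it offers.
- The arm moves only by the shell command python3 -m crank 'ROWS'. ROWS is JSON, a list of rows, each a list of 7 numbers: the turn, a rotation vector about the tool's x, y, z in degrees, then the shift along the tool's x, y, z in mm, then the opening, from -1 (shut) to 1 (fully open). A call has 1 to 20 rows; each row is the pose to reach, as a shift and turn from the pose commanded when the call began, along the tool's axes at that moment; what a row does not reach only later rows make up. A row lasts 1/12 s, in which the tool goes at most 41.7 mm and 7.16 degrees, less where a joint would pass 70% of its speed; a pose out of reach is approached as far as the arm can. A call with a gripper value outside its range is refused whole. The fingers move at their own pace and stop on an object; the grip force is fixed at half the most. Time passes only in rows, so rows that repeat a pose let the fingers close. It gives the time, the measured TCP pose, the force, the opening and the grip force at its end, in the units of the state.
- arm.read_state(): the state, without advancing time (a new reading comes with each control period).
- arm.capture(name): name is "scene" or "top" or "wrist"; returns a dict with "pixels" (400x640x3 uint8, red, green, blue), "depth" (400x640 float32, m along the optical axis (not along the pixel's ray), 0 where there is no reading), "K" (3x3 intrinsics, pixels), "k1" (the pictures are not rectified: a ray, as slopes to the right and down, at radius r is drawn at 1 + k1 r^2 times it, then the intrinsics apply), "R" (3x3) and "t" (3): a world point X has camera coordinates R X + t. Camera axes: x right, y down, z forward; pixel columns grow to the right and rows downward; lengths in m; the calibration is good to about 2 mm. A picture is of the moment at which its call begins.
- arm.hand_in(): hands the job in; it is judged then, once.
The state is a dict: "time": time; "joint_positions": joint angles; "qd": joint speeds; "tau": joint torques, N m; "position": TCP position; "tool_rot": TCP orientation; "force": force on the tool from outside, world axes, zero at the start; "moment": the same for the moment, N m; "width": finger opening in m; "grip_force": force on a finger pad.
Only numpy, scipy, OpenCV 4.12 (cv2) and the standard library are available. Lean on these libraries where they do the work, as an engineer would, in place of code of your own. Each camera call takes 0.05 s, during which the arm holds its last target. There are 200 camera calls.

### The job

Check the oil in the vacuum pump's oil tank: take the gauge rod from its rest by the handle, push it down the slanting guide tube until its collar stops on the rim, then draw it right out. Finish while still holding it in the gripper: rod level and still, tip over the middle of the white weigh boat by the front edge of the bench (not the one far back at the left), about a hand's width (7 to 15 cm) above the bench and touching nothing else. Do not knock over or push away the weigh boat or the other things on the bench.

Things in the scene. Friction and masses are not known exactly. Their poses are not given: they have to be found in the camera images.
- gauge_rod: dipstick, 185 mm long, 80 g, level in its rest at the start, axis 50 mm above the bench. Origin on its axis at the collar's stop face; x along the rod to the tip, z up as it lies. x=0..110 mm: steel rod, diameter 8, bevelled tip, two dark rings near it; x=-6..0: collar, diameter 32; x=-20..-75: black handle, flat sides, 14 wide (y), 20 high (z). Centre of mass close behind the collar
- rod_tip (a point): tip of the gauge rod, at x=110 mm of its frame
- rod_grip (a point): where to grip: middle of the free part of the black handle, at x=-45 mm of the gauge rod's frame; grip across the 14 mm width. Free space below it down to 6 mm above the bench and, above 20 mm, 45 mm or more to both sides
- rod_rest: fixed grey rest of the gauge rod: base plate 136x44x6 mm, two open forks 8 mm thick at x=+55 mm (under the steel rod, 52 high) and x=-55 mm (under the handle's end, 48 high); the rod lifts straight up out of both. Origin at the centre of its underside; x along the rod towards its tip; the rod's origin lies at about x=+15 mm
- oil_tank: fixed grey aluminium oil tank, foot 124x70 mm, body 100x70 mm, 85 mm high (plug on top to 97 mm). Origin at the centre of its underside; z up; the guide tube leans out of its top to -x, towards the robot's right. Not the big vacuum pump itself, which stands at the right (y below -0.05, front at about x=0.45, over 0.3 m high): keep clear of that on the way
- guide_tube: fixed steel guide tube rising at 45 degrees from the top of the oil tank, bore 12 mm, mouth flared to 21 mm (27 mm outside). Origin at the centre of the mouth's rim, 130 mm above the bench and 70 mm to the tank's -x; z axis along the tube, outwards and up. The rod's way is straight along -z from the rim, free for 115 mm; the collar cannot enter
- weigh_boat: loose white shallow square plastic weigh boat, 86 x 86 x 18 mm, by the front edge of the bench right in front of the robot (another one far back left belongs to the room). Origin at the centre of its underside.
- amber_small: bystander: small amber bottle, 45 mm wide, 95 mm high; origin at the centre of its underside
- ptfe_tape: bystander: small flat tape spool, diameter 52 mm, 14 mm high; origin at the centre of its underside
- beaker_100: bystander: glass beaker, about 57 mm wide, 69 mm high; origin at the centre of its underside
- marker_pen: bystander: marker pen lying on the bench, 132 mm long along its y, 18 mm thick; origin at the centre of its underside
Things that resemble listed ones, but are neither listed nor needed, are in the scene too. Leave any yellow look-alike of the weigh_boat alone.

How it is judged:
On the way, in this order (a step that is already met when the one before it is completed fails the run):
1. the gauge rod is fully in the guide tube, its collar pressed on the rim (distance between gauge_rod and guide_tube below 0.006 m and z of gauge_rod in the frame of guide_tube below 0.003 m and angle between the x axis of gauge_rod and the z axis of guide_tube, either way round below 0.1 rad and contact force between gauge_rod and oil_tank above 0.5 N), for 0.2 s.
2. the gauge rod is drawn right out of the guide tube (z of rod_tip in the frame of guide_tube above 0.005 m), for 0.1 s.
At the end, for the whole second after the job is handed in: The gauge rod is held in the fingers, level within 8 degrees and still, its tip within 30 mm (seen from above) of the weigh boat's centre and 60 to 160 mm above the bench; it touches neither tank, rest nor boat, and the boat stands flat (horizontal distance between rod_tip and weigh_boat below 0.03 m and height (world z) of rod_tip between 0.06 and 0.16 m and angle between gauge_rod's own x axis and vertical between 1.4308 and 1.7108 rad and contact force between the fingers and gauge_rod above 2 N and linear speed of gauge_rod below 0.02 m/s and angular speed of gauge_rod below 0.15 rad/s and contact force between gauge_rod and oil_tank below 0.1 N and contact force between gauge_rod and weigh_boat below 0.1 N and contact force between gauge_rod and rod_rest below 0.1 N and height (world z) of weigh_boat below 0.01 m and angle between weigh_boat's own z axis and vertical below 0.2 rad); the arm keeps its last pose, push and grip.
It fails at once if the weigh boat is pushed more than 30 mm from its place (distance of weigh_boat from where it was at the start of the episode above 0.03 m).
It fails at once if another thing on the bench is pushed more than 30 mm from its place (distance of any of amber_small, ptfe_tape, beaker_100, marker_pen from where it was at the start of the episode above 0.03 m).
It fails at once if the bottle or the beaker is knocked over (angle between any of amber_small, beaker_100's own z axis and vertical above 0.6 rad).
It also fails if it takes over 48 s, if anything falls off the work surface, if the arm or the gripper's body presses on something with over 40 N, if the wrist force passes 120 N, or if a joint passes its speed limit or range.

## Working session

There is one attempt and no reset: what is moved stays moved. The work goes in short steps, Python scripts to look and compute and a shell command to move; the robot and the scene stay as the last step left them, time stands still between calls to the robot, and variables do not carry over. Pictures are saved under pics/ and viewed, at most 13 in all, crops included, and the job is handed in when it is done.

```bash
mkdir -p pics
cat > h.py <<'E'
import numpy as np, cv2, pickle
from plant import arm
from scipy.spatial.transform import Rotation as Ro
def cap(n,f):
    c=arm.capture(n); pickle.dump(c,open(f'pics/{f}.pkl','wb')); cv2.imwrite(f'pics/{f}.png',c['pixels'][:,:,::-1]); return c
def load(f): return pickle.load(open(f'pics/{f}.pkl','rb'))
def ray(c,u,v):
    K=c['K']; d=np.array([(u-K[0,2])/K[0,0],(v-K[1,2])/K[1,1]]); s=d.copy()
    for _ in range(20): s=d/(1+c['k1']*(s@s))
    return np.array([s[0],s[1],1])
def atdepth(c,u,v):  # world point by depth
    z=float(np.median(c['depth'][int(v)-1:int(v)+2,int(u)-1:int(u)+2])); return c['R'].T@(ray(c,u,v)*z-c['t'])
def atz(c,u,v,h):    # world point on plane z=h
    o=-c['R'].T@c['t']; d=c['R'].T@ray(c,u,v); return o+d*(h-o[2])/d[2]
def crop(f,u0,v0,u1,v1,s,out):
    im=cv2.imread(f'pics/{f}.png')[v0:v1,u0:u1]; cv2.imwrite(f'pics/{out}.png',cv2.resize(im,None,fx=s,fy=s,interpolation=cv2.INTER_CUBIC))
E
python3 - <<'E'
from h import *
np.set_printoptions(precision=3,suppress=True)
for n in('scene','top'):
    c=cap(n,n); print(n,-c['R'].T@c['t'],c['R'][2],c['k1'],c['K'][0,0])
s=arm.read_state(); print(s['position'],s['tool_rot'],s['width'],s['force'],arm.tcp_to_grasp)
E
```

```text
scene [-0.398 -0.299  1.204] [ 0.585  0.27  -0.765] 0.01914832351592129 506.1413074688367
top [0.366 0.117 1.549] [ 0.056 -0.014 -0.998] -0.04167226986500837 465.51480875419577
[0.184 0.518 0.231] [-0.     0.17   0.986 -0.001] 0.08550615687443992 [-0.112 -0.559 -0.684] 0.0187
```

View pics/scene.png

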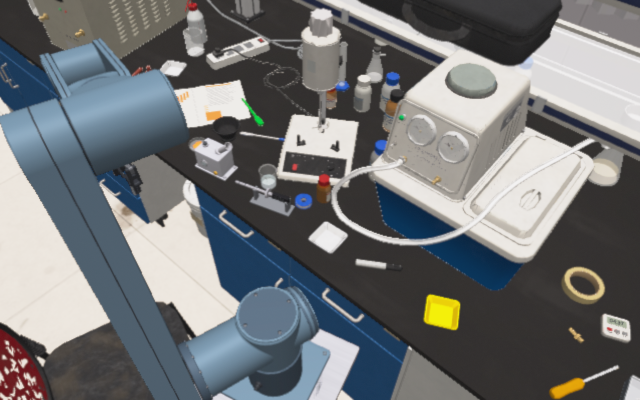

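View pics/top.png

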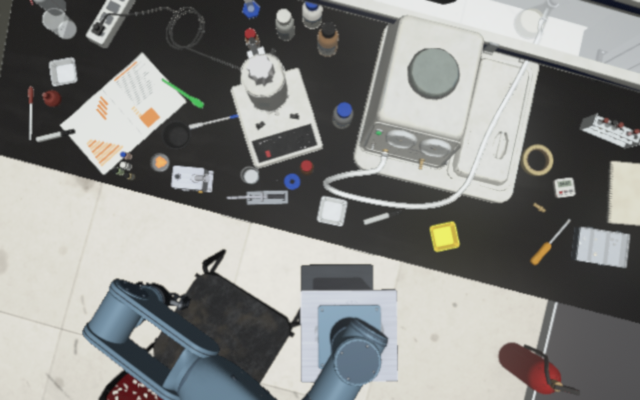

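The scene view shows the rest with the rod at about (265,195), the tank at (213,157) and the white boat at (328,237). In the top view they are at (262,197), (192,178) and (332,211).
These could be mistaken for the targets:
- **Boat:** the white one at top (332,211) is the right one. The yellow one at (444,236) and the far-left white one at (63,71) are not.
- **Rod:** the one in the rest at top (258,197) is the right one. The pen at (376,217), the stick at (215,123) and the screwdriver at (550,243) are not.

I'll check the choice in a close crop.

Run:
```python
from h import *
crop('scene',180,125,350,260,4.4,'a1'); crop('top',160,150,360,240,4,'a2')
```

```text
(no output)
```

View pics/a1.png

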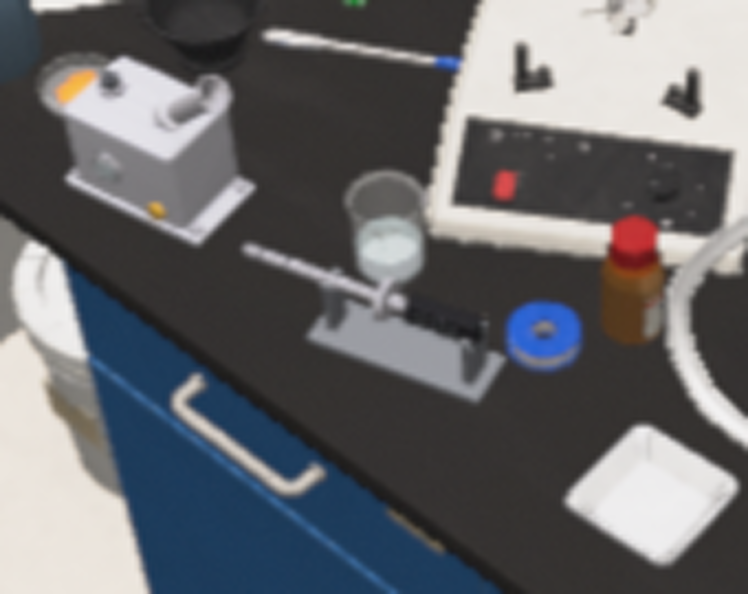

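View pics/a2.png

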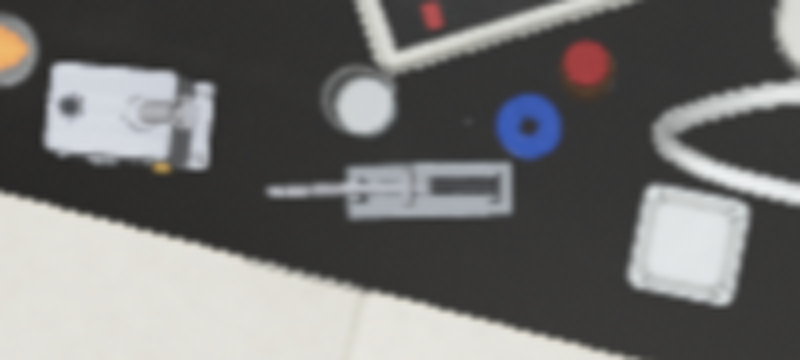

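The crops confirm the choice. The rod's handle points right and its tip left: in the top view the tip is at (228,197.7) and the handle end at (285,196.5). The tube mouth is near scene (228.5,146), and the boat centre is at top (332.5,210.8).

Run:
```python
from h import *
np.set_printoptions(precision=3,suppress=True)
s=load('scene');t=load('top')
S=lambda x,y:(180+x/4.4,125+y/4.4); T=lambda x,y:(160+x/4,150+y/4)
print('tip',atz(t,*T(268,191),.05),atz(s,*S(246,249),.05))
print('hend',atz(t,*T(500,186),.05),atz(s,*S(487,325),.05))
print('collar',atz(t,*T(412,186),.05),atz(s,*S(385,297),.05))
print('rest base corners s',[atz(s,*S(*p),.006) for p in((310,335),(480,400),(505,358))],'t',[atz(t,*T(*p),.006) for p in((347,167),(348,219),(512,162),(512,214))])
print('boat',atz(t,*T(690,243),.012),atz(s,*S(655,495),.012))
print('foot s',[atz(s,*S(*p),.006) for p in((68,180),(200,241),(255,185))],'t',[atz(t,*T(*p),.006) for p in((212,85),(212,170))])
print('body top t',[atz(t,*T(*p),.085) for p in((53,63),(177,72),(172,160),(47,150))],'s',[atz(s,*S(*p),.085) for p in((125,58),(230,97),(172,155),(68,105))])
print('plug',atz(t,*T(70,104),.097),'mouth s',atz(s,*S(213,92),.13),atdepth(s,*S(213,95)))
d=t['depth'][165:195,205:216]; print(d.min(),t['depth'][178,185])
for v in range(170,190,2): print(v,[int(1000*atdepth(t,u,v)[2]) for u in range(188,216,2)])
```

```text
tip [0.453 0.393 0.05 ] [0.452 0.389 0.05 ]
hend [0.456 0.206 0.05 ] [0.466 0.204 0.05 ]
collar [0.456 0.277 0.05 ] [0.457 0.279 0.05 ]
rest base corners s [array([0.434, 0.331, 0.006]), array([0.436, 0.196, 0.006]), array([0.478, 0.198, 0.006])] t [array([0.475, 0.335, 0.006]), array([0.432, 0.334, 0.006]), array([0.479, 0.198, 0.006]), array([0.435, 0.198, 0.006])]
boat [0.41  0.051 0.012] [0.413 0.051 0.012]
foot s [array([0.485, 0.571, 0.006]), array([0.476, 0.449, 0.006]), array([0.543, 0.444, 0.006])] t [array([0.544, 0.448, 0.006]), array([0.473, 0.447, 0.006])]
body top t [array([0.553, 0.557, 0.085]), array([0.545, 0.459, 0.085]), array([0.476, 0.462, 0.085]), array([0.484, 0.561, 0.085])] s [array([0.549, 0.549, 0.085]), array([0.549, 0.458, 0.085]), array([0.48 , 0.463, 0.085]), array([0.489, 0.557, 0.085])]
plug [0.519 0.54  0.097] mouth s [0.509 0.441 0.13 ] [0.516 0.447 0.119]
1.4150652 1.463073
170 [85, 87, 85, 86, 84, 83, 83, 84, 79, 48, 0, 2, 2, -1]
172 [86, 86, 83, 84, 84, 82, 86, 82, 79, 50, 22, 8, 7, -2]
174 [84, 85, 85, 92, 90, 89, 87, 86, 122, 122, 22, 7, 7, -2]
176 [85, 88, 96, 98, 103, 111, 117, 128, 119, 121, 121, 5, 5, 1]
178 [85, 87, 98, 103, 104, 113, 123, 131, 113, 121, 122, 5, 4, 4]
180 [86, 87, 96, 98, 100, 105, 113, 118, 126, 123, 119, 5, 3, 2]
182 [87, 85, 87, 87, 86, 87, 86, 82, 72, 50, 8, 6, 4, 0]
184 [85, 88, 83, 85, 85, 84, 85, 81, 63, 32, 7, 5, 5, 0]
186 [83, 82, 86, 84, 87, 87, 84, 80, 62, 29, 7, 5, 0, 1]
188 [81, 81, 84, 81, 85, 84, 82, 76, 53, 32, 6, 6, 1, 0]
```

```bash
cat >> h.py <<'E'
np.set_printoptions(precision=3,suppress=True)
def cur():
    s=arm.read_state(); q=s['tool_rot']; return np.array(s['position']),Ro.from_quat(q,scalar_first=True),s
def row(p,R):        # row from present pose to TCP p, rotation R
    p0,R0,_=cur(); print(np.round((R0.inv()*R).as_rotvec(degrees=True),2),np.round(R0.inv().apply(np.array(p)-p0)*1000,1))
def frame(y,z):      # tool rotation from closing line y and pointing z
    z=np.array(z,float);z/=np.linalg.norm(z);y=np.array(y,float);y-=z*(y@z);y/=np.linalg.norm(y)
    return Ro.from_matrix(np.array([np.cross(y,z),y,z]).T)
E
python3 - <<'E'
from h import *
row([.456,.235,.15],frame([1,.026,0],[0,0,-1]))
s=load('scene');t=load('top')
print('beaker',atz(t,160+365/4,150+107/4,.069),'amber',atz(t,160+587/4,150+62/4,.095))
E
```

```text
[-0.09  0.04 68.98] [-351.4 -175.5   80.7]
beaker [0.519 0.312 0.069] amber [0.551 0.135 0.095]
```

```bash
python3 -m crank '[[0,0,69,-351.4,-175.5,80.7,0.2],[0,0,69,-351.4,-175.5,80.7,0.2],[0,0,69,-351.4,-175.5,80.7,0.2],[0,0,69,-351.4,-175.5,80.7,0.2],[0,0,69,-351.4,-175.5,80.7,0.2],[0,0,69,-351.4,-175.5,80.7,0.2],[0,0,69,-351.4,-175.5,80.7,0.2],[0,0,69,-351.4,-175.5,80.7,0.2],[0,0,69,-351.4,-175.5,80.7,0.2],[0,0,69,-351.4,-175.5,80.7,0.2],[0,0,69,-351.4,-175.5,80.7,0.2],[0,0,69,-351.4,-175.5,80.7,0.2],[0,0,69,-351.4,-175.5,80.7,0.2],[0,0,69,-351.4,-175.5,80.7,0.2]]'
python3 - <<'E'
from h import *
c=cap('wrist','w1');p,R,s=cur();print(s['joint_positions'],s['force'],-c['R'].T@c['t'],c['R'][2])
row([.456,.235,.031],frame([1,.026,0],[0,0,-1]))
E
```

```text
time: 1.27
position: [0.4555, 0.2363, 0.1506]
tool_rot: [-0.0, 0.697, 0.717, -0.0]
force: [0.3, -0.9, 0.4]
width: 0.0516
grip_force: 0.0
[0.261 0.264 1.738 0.    1.14  0.233] [-0.289 -0.654 -0.749] [0.453 0.312 0.293] [ 0.008 -0.297 -0.955]
[-0.   -0.01  0.12] [ -1.6   0.5 119.8]
```

View pics/w1.png

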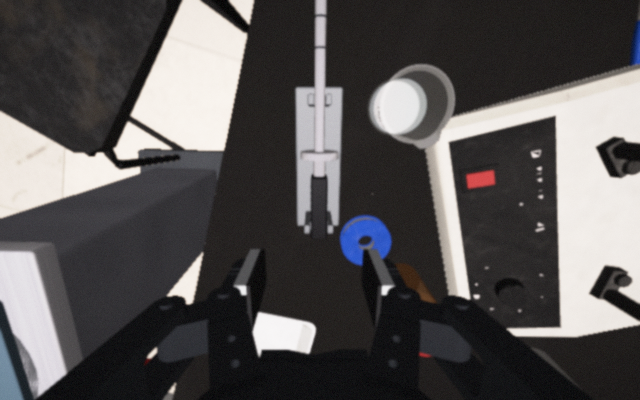

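The wrist view shows the rod at column 320, with its collar at (320,156) and the handle end at (319,235), between the fingers.

```bash
python3 - <<'E'
from h import *
c=load('w1')
print(atz(c,319.5,156,.06),atz(c,319,232,.06),atz(c,320,47,.052),atz(c,320,10,.052), atz(c,319,178,.06))
E
python3 -m crank '[[0,0,0,-1.6,0.5,40,0.2],[0,0,0,-1.6,0.5,80,0.2],[0,0,0,-1.6,0.5,105,0.2],[0,0,0,-1.6,0.5,119.6,0.2],[0,0,0,-1.6,0.5,119.6,0.2],[0,0,0,-1.6,0.5,119.6,0.2]]'
```

```text
[0.458 0.281 0.06 ] [0.46  0.216 0.06 ] [0.456 0.359 0.052] [0.455 0.383 0.052] [0.459 0.263 0.06 ]
time: 1.82
position: [0.456, 0.2347, 0.0309]
tool_rot: [-0.0, 0.697, 0.717, -0.001]
force: [0.4, 0.7, -0.1]
width: 0.0513
grip_force: 0.0
```

```bash
python3 -m crank '[[0,0,0,0,2,0,-1],[0,0,0,0,2,0,-1],[0,0,0,0,2,0,-1],[0,0,0,0,2,0,-1],[0,0,0,0,2,0,-1],[0,0,0,0,2,0,-1],[0,0,0,0,2,0,-1],[0,0,0,0,2,0,-1]]'
python3 - <<'E'
from h import *
print(cur()[2]['force'],cur()[2]['width'])
E
```

```text
time: 2.48
position: [0.4602, 0.2345, 0.0326]
tool_rot: [0.001, 0.698, 0.716, 0.002]
force: [-0.5, 1.6, 7.6]
width: 0.0129
grip_force: 59.4
[-0.453  1.577  7.603] 0.012933726602958388
```

```bash
python3 -m crank '[[0,0,0,0,0,-15,-1],[0,0,0,0,0,-30,-1],[0,0,0,0,0,-60,-1],[0,0,0,0,0,-100,-1],[0,0,0,0,0,-140,-1],[0,0,0,0,0,-180,-1],[0,0,0,0,0,-210,-1],[0,0,0,0,0,-210,-1],[0,0,0,0,0,-210,-1]]'
python3 - <<'E'
from h import *
c=cap('wrist','w2');p,R,s=cur();print(p,s['force'],s['moment'],s['width'],s['joint_positions'],R.as_matrix())
# camera in tool frame
Rt=R.as_matrix(); print('cam pos tool',Rt.T@(-c['R'].T@c['t']-p))
E
```

```text
time: 3.23
position: [0.4599, 0.2342, 0.2434]
tool_rot: [0.001, 0.698, 0.716, 0.002]
force: [0.6, 0.8, -2.1]
width: 0.0132
grip_force: 59.3
[0.459 0.234 0.241] [-0.388  0.214 -0.413] [-0.037  0.011  0.01 ] 0.013324103960340311 [ 0.255  0.188  1.602 -0.     1.351  0.229] [[-0.026  1.     0.001]
 [ 1.     0.026  0.   ]
 [ 0.     0.001 -1.   ]]
cam pos tool [ 0.076  0.    -0.145]
```

View pics/w2.png

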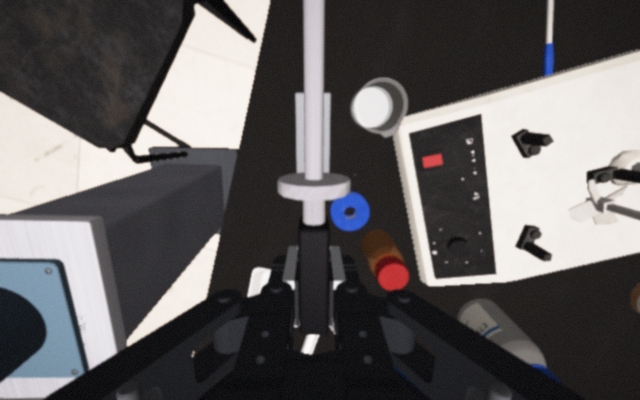

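The rod is held. Its shaft runs along column ~313.5 from row 0 to 175, with the collar at (314,187). Next I get the rod's pose in the tool frame from depth.

```bash
cat > rp.py <<'E'
from h import *
def rodpose(f,p,R,v0=3,v1=168):
    c=load(f); g=c['pixels'].astype(int).mean(2); P=[]
    for v in range(v0,v1,5):
        z=c['depth'][v,296:334]; m=(z>0)&(z<np.median(z[z>0][z[z>0]<z[z>0].min()+.03])+.008); u=np.where(m)[0]+296
        uc=(u.min()+u.max())/2; zc=np.median(c['depth'][v,int(uc)-2:int(uc)+3]); r=ray(c,uc,v)
        X=c['R'].T@(r*(zc+.0035)-c['t']); P.append(np.r_[R.inv().apply(X-p),len(u),v])
    return np.array(P)
E
python3 - <<'E'
from rp import *
p,R,_=cur(); P=rodpose('w2',p,R); print(P[::4]*[1000,1000,1000,1,1])
print('slopes y,z per x',np.polyfit(P[:,0],P[:,1],1),np.polyfit(P[:,0],P[:,2],1))
c=load('w2')
for u,v in((314,186),(295,188),(340,188),(300,196),(328,196),(314,177)): print(u,v,R.inv().apply(atdepth(c,u,v)-p)*1000)
E
```

```text
[[115.11    0.523 -18.298  22.      3.   ]
 [108.414   0.337 -19.423  21.     23.   ]
 [102.005   0.341 -18.517  21.     43.   ]
 [ 94.973   0.535 -19.284  20.     63.   ]
 [ 87.843   0.541 -19.053  20.     83.   ]
 [ 80.389   0.547 -18.922  20.    103.   ]
 [ 72.615   0.553 -19.033  20.    123.   ]
 [ 64.568   0.347 -19.571  19.    143.   ]
 [ 56.05    0.567 -18.81   18.    163.   ]]
slopes y,z per x [-0.001  0.001] [ 0.008 -0.02 ]
314 186 [ 49.556   0.7   -34.307]
295 188 [ 48.594  -6.71  -33.621]
340 188 [ 47.822  11.166 -30.479]
300 196 [ 45.359  -4.801 -33.62 ]
328 196 [ 45.366   6.22  -33.661]
314 177 [ 50.746   0.766 -22.841]
```

```bash
cat >> h.py <<'E'
def target(M,ang,d,yaw=.075,g=(.050,.0005,-.019)):  # tcp pose with rod origin at M + axis*d
    h=np.array([yaw,1,0])/np.hypot(yaw,1); x=h*np.cos(ang)-np.array([0,0,np.sin(ang)])
    R=frame([1,-yaw,0],np.cross(x,[1,-yaw,0])); return np.array(M)-x*d-R.apply(g),R
E
python3 - <<'E'
from h import *
p,R=target([.509,.440,.130],np.pi/4,.145); print(p,R.as_matrix()); row(p,R)
E
```

```text
[0.497 0.289 0.254] [[ 0.053  0.997 -0.053]
 [ 0.705 -0.075 -0.705]
 [-0.707  0.    -0.707]]
[  2.32 -44.98   5.44] [ 54.3  39.9 -13. ]
```

```bash
python3 -m crank '[[0.7,-15,1.8,10,13,-8,-1],[1.5,-30,3.6,30,26,-13,-1],[2.3,-45,5.4,54.3,39.9,-13,-1],[2.3,-45,5.4,54.3,39.9,-13,-1],[2.3,-45,5.4,54.3,39.9,-13,-1],[2.3,-45,5.4,54.3,39.9,-13,-1],[2.3,-45,5.4,54.3,39.9,-13,-1],[2.3,-45,5.4,54.3,39.9,-13,-1],[2.3,-45,5.4,54.3,39.9,-13,-1],[2.3,-45,5.4,54.3,39.9,-13,-1],[2.3,-45,5.4,54.3,39.9,-13,-1],[2.3,-45,5.4,54.3,39.9,-13,-1]]'
python3 - <<'E'
from h import *
c=cap('wrist','w3');p,R,s=cur();print(s['joint_positions'],s['force'],s['width'],R.as_matrix())
row(*target([.509,.440,.130],np.pi/4,.145))
crop('w3',200,0,440,200,3,'w3c')
E
```

```text
time: 4.28
position: [0.4977, 0.2885, 0.2554]
tool_rot: [0.26, 0.678, 0.628, -0.28]
force: [1.1, -0.4, -1.2]
width: 0.013
grip_force: 59.3
[ 0.657  0.664  1.089 -0.592  1.913  0.682] [-0.986 -0.663 -0.871] 0.012980666739541132 [[ 0.054  0.997 -0.053]
 [ 0.706 -0.075 -0.704]
 [-0.706  0.001 -0.708]]
[ 0.01 -0.08 -0.05] [ 1.  -0.5  0.3]
```

View pics/w3c.png

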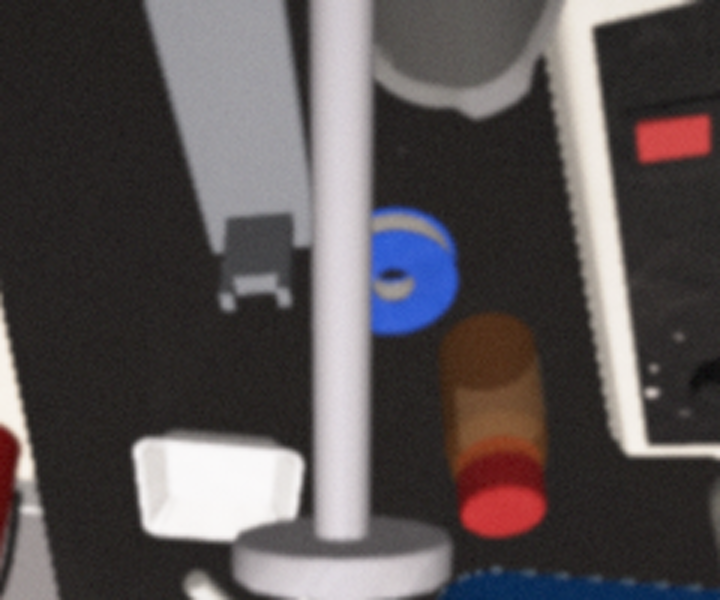

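The wrist view doesn't show the tip or the mouth, so I check from the scene and top cameras.

Run:
```python
from h import *
cap('scene','s3');cap('top','t3')
a=cv2.imread('pics/s3.png')[120:195,185:285];b=cv2.imread('pics/t3.png')[155:205,165:265]
r=lambda i:cv2.resize(i,None,fx=4.5,fy=4.5,interpolation=cv2.INTER_CUBIC)
cv2.imwrite('pics/m3.png',np.vstack([r(a),r(b)]))
```

```text
(no output)
```

View pics/m3.png

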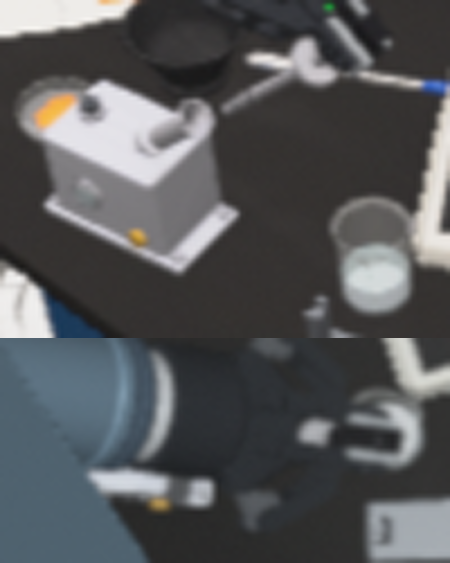

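Run:
```python
from h import *
def proj(c,X):
    x=c['R']@X+c['t']; s=x[:2]/x[2]; s=s*(1+c['k1']*(s@s)); return c['K'][:2,:2]@s+c['K'][:2,2]
M=np.array([.509,.440,.130]); p,R,_=cur()
s=load('s3')
for n,t in(('tip',.160),('stop',.050)):
    X=p+R.apply([t,.0005,-.019]); q=proj(s,X); print(n,X,q,(q-[185,120])*4.5)
q=proj(s,M);print('M',q,(q-[185,120])*4.5)
for f in('scene','s3','top'):
    c=load(f); vs,us=np.mgrid[125:185,180:245] if f!='top' else np.mgrid[160:195,185:215]
    P=[(atdepth(c,u,v),u,v) for u,v in zip(us.ravel(),vs.ravel())]
    Q=np.array([np.r_[x,u,v] for x,u,v in P if x[2]>.105 and .40<x[1]<.47 and .47<x[0]<.55 and x[2]<.15])
    # rim plane coord
    a=np.array([-.053,-.705,.707]); d=(Q[:,:3]-M)@a
    print(f,len(Q),Q[:,:3].mean(0),Q[:,:3].min(0),Q[:,:3].max(0),'along axis',np.percentile(d,[5,50,95]))
    F=Q[np.abs(d)<.006]; l=(F[:,:3]-M)@[.997,-.075,0]; w=(F[:,:3]-M)@np.cross([.997,-.075,0],a)
    print('  lat',np.percentile(l,[0,5,50,95,100]),'up',np.percentile(w,[0,5,50,95,100]),len(F),F[:,3:].mean(0))
```

```text
tip [0.508 0.415 0.156] [234.39  142.772] [222.256 102.474]
stop [0.502 0.337 0.233] [253.386 132.321] [307.738  55.444]
M [228.632 146.116] [196.346 117.521]
scene 71 [0.513 0.451 0.12 ] [0.504 0.436 0.107] [0.527 0.469 0.133] along axis [-0.031 -0.014 -0.005]
  lat [0.003 0.004 0.011 0.014 0.015] up [-0.009 -0.009  0.005  0.01   0.01 ] 11 [230.545 145.545]
s3 69 [0.513 0.45  0.121] [0.504 0.436 0.109] [0.524 0.47  0.135] along axis [-0.031 -0.012 -0.004]
  lat [0.006 0.006 0.011 0.014 0.015] up [-0.012 -0.01  -0.002  0.01   0.01 ] 16 [229.812 144.188]
top 72 [0.512 0.45  0.122] [0.501 0.435 0.108] [0.523 0.469 0.132] along axis [-0.029 -0.01  -0.004]
  lat [-0.005 -0.005  0.001  0.009  0.01 ] up [0.003 0.004 0.007 0.01  0.01 ] 11 [208. 178.]
```

Run:
```python
from h import *
def proj(c,X):
    x=c['R']@X+c['t']; s=x[:2]/x[2]; s=s*(1+c['k1']*(s@s)); return c['K'][:2,:2]@s+c['K'][:2,2]
p,R,_=cur(); s=load('s3'); g=s['pixels'].astype(float).mean(2)
line=np.array([proj(s,p+R.apply([t,.0005,-.019])) for t in np.linspace(.05,.165,60)])
for u in range(233,251):
    col=g[128:152,u]; vp=np.interp(u,line[::-1,0],line[::-1,1]); lo=int(vp)-3-128; w=col[lo:lo+10]; w=np.clip(w-np.min(w)-15,0,None)
    print(u,round(vp,1),round((w*np.arange(lo+128,lo+138)).sum()/w.sum(),2),col[lo:lo+10].astype(int))
for u,v in((237,143),(240,141),(243,140),(246,138)):
    print((R.inv().apply(atdepth(s,u,v)-p)*1000))
```

```text
233 143.2 146.48 [45 52 54 58 59 59 65 64 57 52]
234 143.0 143.57 [44 51 54 63 95 98 66 52 52 52]
235 142.4 143.38 [ 52  54  58  84 125 117  75  54  52  52]
236 141.9 142.81 [ 53  53  56  72 112 120  97  65  53  52]
237 141.3 142.2 [ 53  54  64  98 129 105  78  58  52  52]
238 140.8 141.54 [ 52  53  58  89 127 124  95  66  54  52]
239 140.2 141.17 [ 52  53  65 107 130 107  81  61  54  52]
240 139.7 140.36 [ 52  51  57  94 123 111  84  66  57  54]
241 139.1 139.9 [ 51  51  72 135 142 109  75  59  56  54]
242 138.6 139.43 [ 65  53  57  98 152 131  95  69  57  55]
243 138.0 138.75 [ 77  53  71 134 143 110  75  57  54  55]
244 137.5 136.77 [169  91  60  98 151 128  93  63  53  54]
245 136.9 135.23 [218 193 108  76 132 139 108  74  56  53]
246 136.4 135.01 [215 215 126 102 147 123  90  62  53  53]
247 135.8 134.53 [132 212 219 143 136 136 106  72  55  52]
248 135.3 134.45 [119 208 217 159 150 122  88  61  51  51]
249 134.7 133.92 [110 147 195 202 161 137 105  71  54  51]
250 134.2 133.37 [169 186 186 179 150 123  91  62  51  50]
[141.735  -4.928 -15.859]
[126.567  -2.271 -16.202]
[110.872  -2.427 -14.582]
[ 92.136  -2.578 -15.56 ]
```

The rod appears about 2 mm off in +z_tool, so I correct for that and feed in the first 55 mm gently.

```bash
python3 -m crank '[[0,0,0,0,0,-2,-1],[0,0,0,10,0,-2,-1],[0,0,0,20,0,-2,-1],[0,0,0,30,0,-2,-1],[0,0,0,36,0,-2,-1],[0,0,0,42,0,-2,-1],[0,0,0,48,0,-2,-1],[0,0,0,54,0,-2,-1],[0,0,0,54,0,-2,-1]]'
python3 - <<'E'
from h import *
p,R,s=cur(); print(R.inv().apply(s['force']),R.inv().apply(s['moment']));row(*target([.509,.440,.130],np.pi/4,.091))
c=cap('scene','s4');crop('s4',200,100,290,170,7,'m4')
E
```

```text
time: 5.18
position: [0.5009, 0.3301, 0.216]
tool_rot: [0.26, 0.677, 0.629, -0.28]
force: [3.0, 2.9, -1.7]
width: 0.0132
grip_force: 59.8
[ 3.388  2.809 -0.943] [-0.495  1.206  0.473]
[ 0.08 -0.07  0.08] [-2.3 -0.7  1.8]
```

View pics/m4.png

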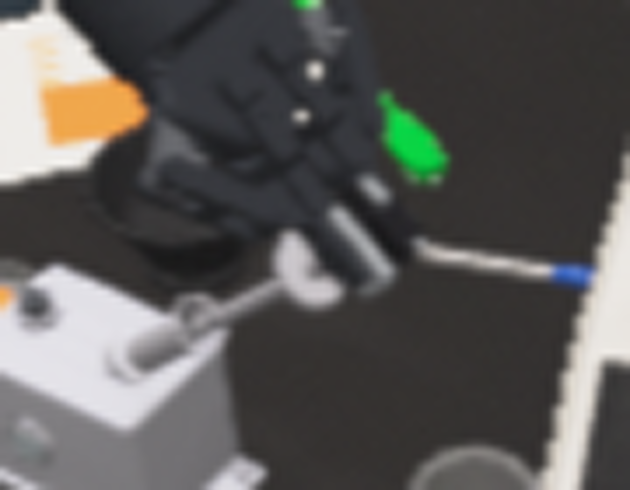

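The rod enters the flare at (200,317), with only small forces. I keep feeding.

```bash
python3 -m crank '[[0,0,0,5,0,0,-1],[0,0,0,10,0,0,-1],[0,0,0,15,0,0,-1],[0,0,0,20,0,0,-1],[0,0,0,25,0,0,-1],[0,0,0,30,0,0,-1],[0,0,0,30,0,0,-1]]'
python3 - <<'E'
from h import *
p,R,s=cur(); print(R.inv().apply(s['force']),R.inv().apply(s['moment']));row(*target([.509,.440,.130],np.pi/4,.061))
E
```

```text
time: 5.82
position: [0.502, 0.3506, 0.195]
tool_rot: [0.26, 0.677, 0.629, -0.281]
force: [3.8, 2.8, 1.7]
width: 0.013
grip_force: 60.2
[ 0.98   3.624 -3.324] [-0.594  0.916  0.498]
[0.03 0.01 0.09] [-1.6 -0.2  1.6]
```

```bash
python3 -m crank '[[0,0,0,5,0.6,-0.6,-1],[0,0,0,10,1,-1,-1],[0,0,0,16,1,-1,-1],[0,0,0,22,1,-1,-1],[0,0,0,28,1,-1,-1],[0,0,0,34,1,-1,-1],[0,0,0,40,1,-1,-1],[0,0,0,40,1,-1,-1]]'
python3 - <<'E'
from h import *
p,R,s=cur(); print(R.inv().apply(s['force']),R.inv().apply(s['moment']));row(*target([.509,.440,.130],np.pi/4,.021))
E
```

```text
time: 6.48
position: [0.505, 0.3797, 0.1669]
tool_rot: [0.26, 0.676, 0.629, -0.281]
force: [4.1, 3.9, 0.8]
width: 0.0135
grip_force: 60.1
[ 2.364  3.774 -3.508] [-0.642  1.153  0.409]
[0.02 0.02 0.13] [-2.2 -1.   2.4]
```

```bash
python3 -m crank '[[0,0,0,5,0.5,-0.5,-1],[0,0,0,10,0.5,-0.5,-1],[0,0,0,14,0.5,-0.5,-1],[0,0,0,17,0.5,-0.5,-1],[0,0,0,19,0.5,-0.5,-1],[0,0,0,21,0.5,-0.5,-1],[0,0,0,21,0.5,-0.5,-1]]'
python3 - <<'E'
from h import *
p,R,s=cur(); print(R.inv().apply(s['force']),R.inv().apply(s['moment']));row(*target([.509,.440,.130],np.pi/4,.0))
E
```

```text
time: 7.07
position: [0.5065, 0.3941, 0.1534]
tool_rot: [0.26, 0.677, 0.629, -0.281]
force: [2.0, 1.2, 0.9]
width: 0.013
grip_force: 59.7
[ 0.293  1.894 -1.564] [-0.424  0.604  0.213]
[-0.01  0.03  0.09] [-1.  -1.4  3.1]
```

Not yet at the stop, so I continue in small steps.

```bash
python3 -m crank '[[0,0,0,1,0,0,-1],[0,0,0,2,0,0,-1],[0,0,0,3,0,0,-1],[0,0,0,4,0,0,-1],[0,0,0,4,0,0,-1],[0,0,0,4,0,0,-1]]'
python3 - <<'E'
from h import *
p,R,s=cur(); print(R.inv().apply(s['force']),R.inv().apply(s['moment']));row(*target([.509,.440,.130],np.pi/4,.0))
c=cap('scene','s5');crop('s5',200,100,290,170,7,'m5')
E
```

```text
time: 7.57
position: [0.5066, 0.3959, 0.1519]
tool_rot: [0.261, 0.677, 0.628, -0.282]
force: [1.0, -3.2, 5.3]
width: 0.0133
grip_force: 59.6
[-5.964  1.262 -1.475] [-0.23  -0.372  0.155]
[-0.05  0.15  0.02] [-3.2 -1.4  3.3]
```

```bash
python3 -m crank '[[0,0,0,2,0,0,-1],[0,0,0,4,0,0,-1],[0,0,0,4,0,0,-1],[0,0,0,4,0,0,-1],[0,0,0,4,0,0,-1],[0,0,0,4,0,0,-1]]'
python3 - <<'E'
from h import *
p,R,s=cur(); print(R.inv().apply(s['force']),R.inv().apply(s['moment']));row(*target([.509,.440,.130],np.pi/4,.0))
c=cap('scene','s5');crop('s5',200,100,290,170,7,'m5')
E
```

```text
time: 8.12
position: [0.5065, 0.3961, 0.1521]
tool_rot: [0.262, 0.677, 0.626, -0.284]
force: [-2.2, -13.0, 14.0]
width: 0.013
grip_force: 59.4
[-19.173  -1.217  -0.414] [ 0.126 -2.371  0.115]
[-0.18  0.5  -0.15] [-3.2 -1.2  3.5]
```

View pics/m5.png

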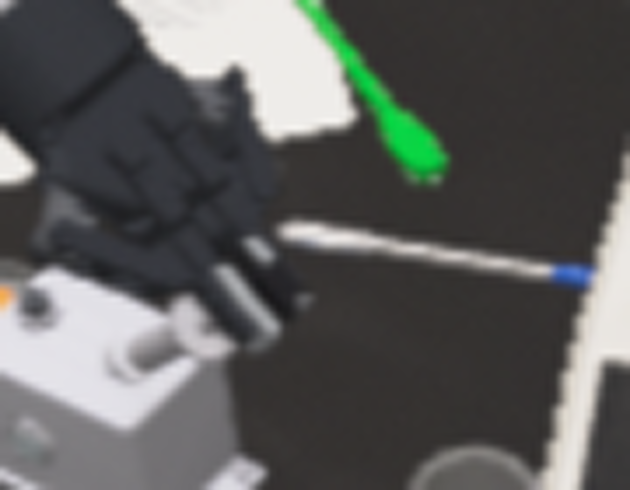

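The collar is seated on the rim at (205,325) with a 19 N stop force. Now I draw the rod out.

```bash
python3 -m crank '[[0,0,0,-6,0,0,-1],[0,0,0,-16,0,0,-1],[0,0,0,-30,0,0,-1],[0,0,0,-45,0,0,-1],[0,0,0,-60,0,0,-1],[0,0,0,-75,0,0,-1],[0,0,0,-90,0,0,-1],[0,0,0,-105,0,0,-1],[0,0,0,-120,0,0,-1],[0,0,0,-135,0,0,-1],[0,0,0,-150,0,0,-1],[0,0,0,-160,0,0,-1],[0,0,0,-160,0,0,-1],[0,0,0,-160,0,0,-1]]'
python3 - <<'E'
from h import *
p,R,s=cur(); print(s['joint_positions'],s['force'])
B=np.array([.4115,.051,0])
# candidate final: rod level, tip over boat; yaw phi of rod direction
for phi in(90,60,30):
    x=np.array([np.cos(np.radians(phi)),np.sin(np.radians(phi)),0]); R2=frame(np.cross([0,0,-1],x),[0,0,-1])
    P=B+[0,0,.11]-x*.110-R2.apply([.05,.0005,-.019]); print(phi,P,np.hypot(*P[:2])); row(P,R2)
E
```

```text
time: 9.33
position: [0.4988, 0.2864, 0.262]
tool_rot: [0.26, 0.677, 0.629, -0.28]
force: [0.2, 0.8, -1.6]
width: 0.0129
grip_force: 59.2
[ 0.654  0.659  1.082 -0.596  1.922  0.671] [ 0.163  0.82  -1.591]
90 [ 0.411 -0.109  0.091] 0.4252081843050531
[-1.7  44.96 -4.05] [-162.7  -58.   404.3]
60 [ 0.331 -0.087  0.091] 0.3423873478336789
[10.08 44.21 24.39] [-151.6 -139.3  393.3]
30 [ 0.273 -0.029  0.091] 0.2741782123460179
[21.82 41.31 52.75] [-113.2 -201.9  355. ]
```

Run:
```python
from h import *
phi=60;x=np.array([np.cos(np.radians(phi)),np.sin(np.radians(phi)),0]); R2=frame(np.cross([0,0,-1],x),[0,0,-1])
row([.40,.20,.30],R2); row([.331,-.087,.25],R2)
```

```text
[10.08 44.21 24.39] [-93.  -92.   39.3]
[10.08 44.21 24.39] [-263.8 -139.4  280.6]
```

```bash
python3 -m crank '[[2.5,11,6,-25,-23,10,-1],[5,22,12,-50,-46,20,-1],[7.5,33,18,-75,-69,30,-1],[10.1,44.2,24.4,-93,-92,39.3,-1],[10.1,44.2,24.4,-93,-92,39.3,-1],[10.1,44.2,24.4,-93,-92,39.3,-1],[10.1,44.2,24.4,-93,-92,39.3,-1],[10.1,44.2,24.4,-93,-92,39.3,-1],[10.1,44.2,24.4,-120,-98,76,-1],[10.1,44.2,24.4,-145,-106,112,-1],[10.1,44.2,24.4,-170,-113,148,-1],[10.1,44.2,24.4,-195,-120,184,-1],[10.1,44.2,24.4,-220,-127,220,-1],[10.1,44.2,24.4,-242,-133,250,-1],[10.1,44.2,24.4,-263.8,-139.4,280.6,-1],[10.1,44.2,24.4,-263.8,-139.4,280.6,-1],[10.1,44.2,24.4,-263.8,-139.4,280.6,-1],[10.1,44.2,24.4,-263.8,-139.4,280.6,-1]]'
python3 - <<'E'
from h import *
from rp import rodpose
c=cap('wrist','w6');p,R,s=cur();print(s['joint_positions'],s['force'],s['width'],R.as_matrix()[:,0])
t=cap('top','t6')
try:
    P=rodpose('w6',p,R); print(P[::5]*[1000,1000,1000,1,1])
except Exception as e: print(e)
a=cv2.resize(c['pixels'][:,:,::-1],None,fx=.8,fy=.8); b=cv2.resize(t['pixels'][150:260,270:440,::-1],(512,331),interpolation=cv2.INTER_CUBIC)
cv2.imwrite('pics/m6.png',np.vstack([a,b])[:600])
E
```

```text
time: 10.83
position: [0.3311, -0.0867, 0.2495]
tool_rot: [-0.001, 0.866, 0.5, -0.001]
force: [0.0, -0.1, -0.2]
width: 0.013
grip_force: 59.2
[-0.582 -0.15   1.927 -0.001  1.367 -0.059] [-0.104  0.225 -0.972] 0.012859013415187928 [ 0.499  0.867 -0.001]
[[113.356   0.387 -17.533  22.      3.   ]
 [105.579   0.388 -16.886  22.     28.   ]
 [ 97.32    0.388 -16.21   20.     53.   ]
 [ 88.384   0.384 -16.931  20.     78.   ]
 [ 79.123   0.381 -16.945  20.    103.   ]
 [ 69.391   0.171 -17.202  19.    128.   ]
 [ 59.207   0.163 -17.624  19.    153.   ]]
```

View pics/m6.png

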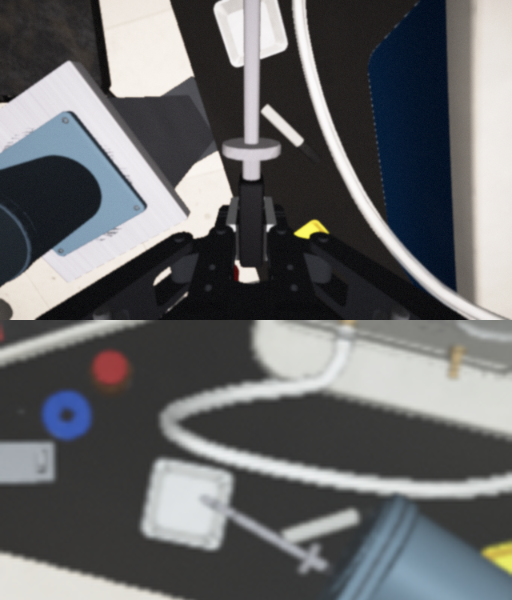

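The rod is level and points at the boat. In the top view the tip is at (338.1,209.5) and the boat centre at (332.5,211).

```bash
python3 - <<'E'
from h import *
t=load('t6'); p,R,_=cur()
print(atz(t,338.1,209.5,.267),atz(t,332.5,211.1,.012),p+R.apply([.160,0,-.017]))
E
python3 -m crank '[[0,0,0,0,0,20,-1],[0,0,0,0,0,40,-1],[0,0,0,0,0,60,-1],[0,0,0,0,0,80,-1],[0,0,0,0,0,100,-1],[0,0,0,0,0,120,-1],[0,0,0,0,0,135,-1],[0,0,0,0,0,145,-1],[0,0,0,0,0,150,-1],[0,0,0,0,0,150,-1],[0,0,0,0,0,150,-1],[0,0,0,0,0,150,-1],[0,0,0,0,0,150,-1],[0,0,0,0,0,150,-1]]'
python3 - <<'E'
from h import *
p,R,s=cur(); print(p+R.apply([.160,0,-.018]),s['force'],s['grip_force'],s['qd'])
t=cap('top','t7');s7=cap('scene','s7')
b=cv2.resize(t['pixels'][180:240,290:390,::-1],None,fx=4,fy=4,interpolation=cv2.INTER_CUBIC);a=cv2.resize(s7['pixels'][200:280,280:380,::-1],None,fx=4,fy=4,interpolation=cv2.INTER_CUBIC)
cv2.imwrite('pics/m7.png',np.vstack([b,a]))
E
```

```text
[0.406 0.047 0.267] [0.409 0.051 0.012] [0.411 0.053 0.267]
time: 12.1
position: [0.3315, -0.0872, 0.1006]
tool_rot: [0.001, 0.866, 0.5, -0.0]
force: [-0.2, 0.3, -0.8]
width: 0.0132
grip_force: 59.3
[0.411 0.051 0.118] [-0.193  0.296 -0.799] 59.29835021495819 [-0.005  0.002  0.003 -0.001  0.    -0.001]
```

View pics/m7.png

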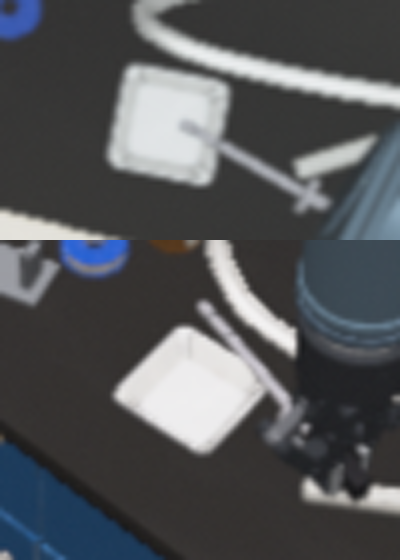

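The tip is over the boat in the top view, at (336,211), and clear above it in the scene view. The arm is still, so I hand in.

Run:
```python
from h import *
print(atz(load('t7'),335.9,211,.118), arm.hand_in())
```

```text
the job is handed in; nothing more can be done
[0.406 0.045 0.118] None
```

I pushed the gauge rod into the guide tube until its collar stopped on the rim (19 N), drew it right out, and handed in with it held level and still; the tip measured about 8 mm from the white boat's centre and 12 cm above the bench, and no verdict came back.

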